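# Hang the punch carrier on the rail and slide it to the mark

## Robot

A 6-joint arm with a two-finger parallel gripper is mounted at the origin on the work surface. World frame = base frame: x ahead of the robot, y to its left, z up, the work surface at z = 0. Lengths are in mm, angles in rad, forces in N, time in s.
With the tool pointing down it reaches from about 275 to 875 mm from the base axis. Payload 12.5 kg.
Tool frame: the origin (TCP) lies on the centre line of the jaws, within the pads' length; the fingertips stand 17 mm ahead of it and the grasp point (between the pads) lies 2 mm behind it (finger_overhang is the distance from the TCP to the fingertips, in mm); z points along the fingers, y is the line along which they close (so a half turn about z gives the same grasp; the last joint's range is limited). The gripper opens to 85 mm and grips with 20 to 120 N. Pads are 22 mm wide; open, the fingers measure 114 mm over their backs; the gripper's body (76 mm by 85 mm) begins 54 mm behind the grasp point. The pads swing forward as they close: fully open they stand 13 mm farther back than shut.
Start: joints at [-1.279, 0.351, 1.652, -0, 1.139, -0.085], TCP at [202.389, -511.394, 248.29] pointing down, gripper open.
Joint ranges: [-2.75, 2.75], [-0.79, 2.1], [0.01, 2.65], [-1.57, 4.71], [0.07, 3.14], [-2.87, 2.87]. Speed limits (rad/s): [2.22, 2.22, 2.79, 3.14, 3.14, 3.14].

## Interface

Orientations are given as a 3x3 rotation matrix whose columns are the frame's x, y, z axes.
In Python, from station import * gives the robot as it stands. The module is installed in compiled form; this text tells all that it offers.
- The arm moves only by the tool send_rows, never from a script. Its argument "deltas" is a list of rows, each a list of 3 entries, a list of its own where there are three numbers: the turn, a rotation vector about the tool's x, y, z in units of 1.5 rad (1.0 is 1.5 rad), then the shift along the tool's x, y, z in units of 0.5 m (1.0 is 0.5 m), then the opening, from 0 (shut) to 1 (fully open). A call has 1 to 20 rows; each row is the pose to reach, as a shift and turn from the pose commanded when the call began, along the tool's axes at that moment; what a row does not reach only later rows make up. A row lasts 1/12 s, in which the tool goes at most 41.7 mm and 7.16 degrees, less where a joint would pass 70% of its speed; a pose out of reach is approached as far as the arm can. A call with a number of a shift or a turn outside -1 to 1 is refused whole. A call with a gripper value outside its range is refused whole. The fingers move at their own pace and stop on an object; "squeeze" is the grip in N (left out, the last holds). Time passes only in rows, so rows that repeat a pose let the fingers close. It gives the time, the measured TCP pose, the force, the opening and the grip force at its end, in the units of the state.
- get_obs(): the state, without advancing time (a new reading comes with each control period).
- read_camera(name): name is "scene" or "top"; returns a dict with "image" (384x512x3 uint8, red, green, blue), "intrinsics" (3x3 intrinsics, pixels), "k1" (the pictures are not rectified: a ray, as slopes to the right and down, at radius r is drawn at 1 + k1 r^2 times it, then the intrinsics apply), "position" and "attitude" of the camera in the world. Camera axes: x right, y down, z forward; pixel columns grow to the right and rows downward; lengths in mm; the calibration is good to about 2 mm. A picture is of the moment at which its call begins. There is no depth.
- job_done(): hands the job in; it is judged then, once.
The state is a dict: "time": time; "qpos": joint angles; "joint_vel": joint speeds; "effort": joint torques, N m; "position": TCP position; "eef_rot": TCP orientation; "force": force on the tool from outside, world axes, zero at the start; "torque": the same for the moment, N m; "gripper_width": opening from 0.0 (shut) to 1.0 (fully open); "gripper_force": force on a finger pad.
Only numpy, scipy, OpenCV 4.12 (cv2) and the standard library are available. Lean on these libraries where they do the work, as an engineer would, in place of code of your own. Each camera call takes 0.05 s, during which the arm holds its last target. There are 200 camera calls.

## Task

Put the smith's green punch carrier back: lift it by its wooden grip, hook it onto the steel rail to one side of the red mark (more than 60 mm away along the rail), and slide it in along the rail, without lifting it again inside those 60 mm, until it hangs centred on the red mark; then let go. Keep it upright and leave the hammer, the jar and the steel block where they are.

Things in the scene. Friction and masses are not known exactly. Their poses are not given: they have to be found in the camera images.
- carrier: Loose green tray, 56 x 90 x 45 mm (x, y, z), with metal punches (tops at z = 74 mm), a white line mid front and back, and a strap rising on its -x side to a hook with a wooden grip on top; 0.45 kg. Origin: under the tray, plumb below hook and grip (tray's middle at x = 2.5 mm). y is along the rail when hung, z up. At the start +x, the hook's open side, points away from the robot within 0.5 rad.
- carrier_hook (a point): Point 140 mm above the carrier's origin, on the rail's axis when hung; axes as the carrier. The steel hook is a roof 36 mm long (y), 30 mm wide inside, its peak 10 mm above this point. Closed at -x by the strap; the outer leg at +x ends at z = 118 mm, so the rail enters sideways from +x through the gap z = 74 to 118 mm, then the carrier is lowered about 40 mm.
- carrier_grip (a point): Centre of the pale wooden grip, 181 mm above the carrier's origin; axes as the carrier. The grip measures 26 mm (x) by 44 mm (y) by 38 mm tall, from z = 162 to z = 200 mm over the carrier's underside.
- rack: Fixed rail stand: wooden board 100 x 460 x 18 mm (x, y, z), two posts 400 mm apart with brass balls (21 mm) on top, between them a level round steel rail, 14 mm diameter, along the rack's y, its axis 200 mm above the bench. Origin: centre of the board's underside, on the bench; x square to the rail, pointing away from the robot, z up.
- rail_mid (a point): Middle of the rail, on its axis, 200 mm above the rack's origin. Axes as the rack.
- mark: Fixed red mark: a strip 100 mm long (x, across the board), 8 mm wide (y), 3 mm thick, lying on the rack's board under the rail, with a red fin 21 mm tall at each end. Origin: centre of its underside, 182 mm straight below the rail's axis. Axes as the rack. It lies up to 110 mm to either side of the rail's middle.
- hammer: Bystander: hammer lying on the bench, 260 mm long, wooden handle. Origin: under its middle.
- polish_jar: Bystander: amber jar of polish with a black cap, 60 mm in diameter, 75 mm tall. Origin: centre of its underside.
- bench_block: Bystander: steel bench block 70 x 70 x 25 mm. Origin: centre of its underside.

How it is judged (in metres and radians):
On the way:
1. The carrier is hooked on the rail, fully down and resting on it (over 1 N), with its middle more than 60 mm from the red mark along the rail (z of carrier_hook in the frame of rail_mid between -0.006 and 0.006 m and x of carrier_hook in the frame of rail_mid between -0.008 and 0.008 m and contact force between carrier and rack above 1 N and (y of carrier_hook in the frame of mark above 0.06 m or y of carrier_hook in the frame of mark below -0.06 m)), for 0.2 s.
At the end, for the whole second after the job is handed in: The carrier hangs from the rail by its hook at rest, its weight on the rail and the hook fully down (within 6 mm of its hung height, within 8 mm across the rail), its middle within 8 mm of the middle of the red mark along the rail, upright within 0.12 rad and square to the rail within 0.2 rad (z of carrier_hook in the frame of rail_mid between -0.006 and 0.006 m and x of carrier_hook in the frame of rail_mid between -0.008 and 0.008 m and contact force between carrier and rack above 1 N and y of carrier_hook in the frame of mark between -0.008 and 0.008 m and angle between carrier's own z axis and vertical below 0.12 rad and angle between the y axis of carrier and the y axis of rack, either way round below 0.2 rad and linear speed of carrier below 0.03 m/s); the robot touches nothing.
It fails at once if over the rail and within 60 mm of the mark, the carrier is more than 12 mm above its hung height: it must slide in along the rail, not be lifted in (y of carrier_hook in the frame of mark between -0.06 and 0.06 m and x of carrier_hook in the frame of rail_mid between -0.04 and 0.04 m and z of carrier_hook in the frame of rail_mid above 0.012 m).
It fails at once if the carrier is tipped more than 0.6 rad, so that its punches would slide out (angle between carrier's own z axis and vertical above 0.6 rad).
It fails at once if the hammer, the jar or the steel block is moved more than 25 mm (distance of any of hammer, polish_jar, bench_block from where it was at the start of the episode above 0.025 m).
It also fails if it takes over 46 s, if anything falls off the work surface, if the arm or the gripper's body presses on something with over 40 N, if the wrist force passes 120 N, or if a joint passes its speed limit or range.

## Working session

There is one attempt and no reset: what is moved stays moved. The work goes in short steps, Python scripts to look and compute and a tool call to move; the robot and the scene stay as the last step left them, time stands still between calls to the robot, and variables do not carry over. Pictures are saved under pics/ and viewed, at most 10 in all, crops included, and the job is handed in when it is done.

Besides the shell and the picture viewer there is one more tool, called in YAML: its name, and indented under it one key for each argument. send_rows: Moves the arm, as the interface text tells. Its arguments: {"type":"object","properties":{"deltas":{"type":"array"},"squeeze":{"type":"number"}},"required":["deltas"]}

```bash
mkdir -p pics; python3 - <<'E'
from station import *
import cv2,numpy as np
for n in("scene","top"):
    c=read_camera(n); cv2.imwrite(f"pics/{n}0.png",c["image"][:,:,::-1])
    print(n,c["intrinsics"],c["k1"],c["position"],c["attitude"])
o=get_obs();print(o)
E
```

```text
scene [[350.16491524   0.         252.59502162]
 [  0.         350.16491524 188.80282015]
 [  0.           0.           1.        ]] -0.021764171731360554 [870.10360168 472.66091009 677.98186941] [[-0.84441683  0.33452139 -0.41839654]
 [ 0.53567881  0.52307334 -0.66290458]
 [-0.00290368 -0.78389395 -0.62088795]]
top [[373.54790303   0.         254.05876888]
 [  0.         373.54790303 183.2109456 ]
 [  0.           0.           1.        ]] -0.08611383121475591 [ 327.6753344   -88.45809078 1093.53469787] [[ 0.02534595 -0.98194212  0.18747604]
 [-0.99964806 -0.02342617  0.01244897]
 [-0.00783232 -0.18772559 -0.98219029]]
{'time': 0.1, 'qpos': array([-1.27861676e+00,  3.51187352e-01,  1.65237714e+00, -3.99151092e-05,
        1.13913216e+00, -8.45955919e-02]), 'joint_vel': array([-0.00038728, -0.00055286, -0.00156091, -0.00113955,  0.00135933,
       -0.00039444]), 'effort': array([ 2.91868237e-04, -5.06834686e+01, -2.91876554e+01, -8.53157076e-05,
        2.66816540e-03,  2.22732160e-05]), 'position': array([ 202.28980406, -511.12819238,  247.80303972]), 'eef_rot': array([[ 9.29849823e-01,  3.67939101e-01, -3.52712332e-04],
       [ 3.67939266e-01, -9.29849236e-01,  1.04676424e-03],
       [ 5.71761998e-05, -1.10311026e-03, -9.99999390e-01]]), 'force': array([ 0.44940273,  1.09739296, -0.17922155]), 'torque': array([-0.04840798,  0.04683593,  0.00664129]), 'gripper_force': 0.0, 'gripper_width': 0.9974200592752652}
```

View pics/scene0.png

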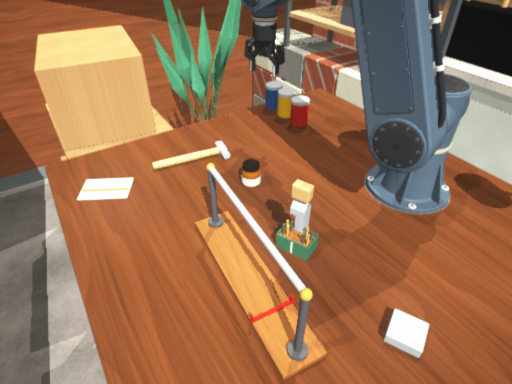

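View pics/top0.png

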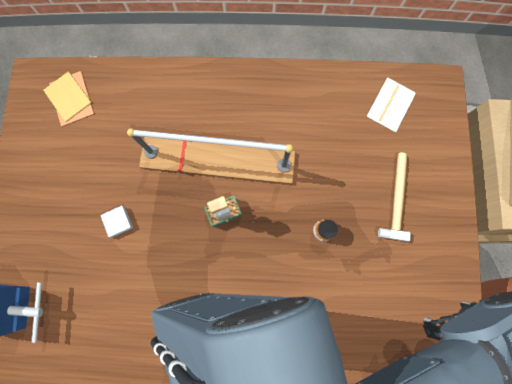

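The scene view shows the carrier at (297,235) with its grip at (302,190), the rail from (211,167) to (306,294) and the red mark at (272,310). The top view shows the balls at (131,132) and (289,148), the red mark at (183,155) and the grip at (218,205). The jar is at (325,230), the block at (117,221) and the hammer on the right.

```bash
cat > h.py <<'E'
import numpy as np,cv2
from station import *
def ray(c,px):
    K=c["intrinsics"];d=np.array([(px[0]-K[0,2])/K[0,0],(px[1]-K[1,2])/K[1,1]]);u=d.copy()
    for _ in range(20): u=d/(1+c["k1"]*(u@u))
    v=c["attitude"]@np.array([u[0],u[1],1]);return np.array(c["position"]),v/np.linalg.norm(v)
def plane(c,px,z):
    p,v=ray(c,px);return p+v*(z-p[2])/v[2]
def tri(a,pa,b,pb):
    p,v=ray(a,pa);q,w=ray(b,pb)
    s,t=np.linalg.lstsq(np.stack([v,-w],1),q-p,rcond=None)[0]
    A,B=p+s*v,q+t*w;return (A+B)/2,np.linalg.norm(A-B)
def proj(c,P):
    d=c["attitude"].T@(np.array(P)-c["position"]);u=d[:2]/d[2];u=u*(1+c["k1"]*(u@u));K=c["intrinsics"]
    return u*K[0,0]+K[:2,2]
def blobs(m,mn=8):
    n,l,s,ce=cv2.connectedComponentsWithStats(m.astype(np.uint8));return [(s[i],ce[i].round(1),l==i) for i in range(1,n) if s[i][4]>=mn]
E
python3 - <<'E'
from h import *
for n in("scene","top"):
    c=read_camera(n);hsv=cv2.cvtColor(c["image"],cv2.COLOR_RGB2HSV);H,S,V=cv2.split(hsv)
    for nm,m in dict(yel=(H>18)&(H<32)&(S>150)&(V>150),red=((H<5)|(H>175))&(S>190)&(V>120),pale=(H>12)&(H<28)&(S>60)&(S<175)&(V>170),green=(H>55)&(H<90)&(S>80)).items():
        print(n,nm,[(s.tolist(),ce) for s,ce,_ in blobs(m)][:14])
    x,y=((275,165) if n=="scene" else (180,180)) 
    im=c["image"][y:y+110,x:x+70] if n=="scene" else c["image"][110:250,110:310]
    im=cv2.resize(im,None,fx=4,fy=4,interpolation=cv2.INTER_NEAREST); cv2.imwrite(f"pics/{n}1.png",im[:,:,::-1])
E
```

```text
scene yel [([278, 97, 13, 21, 232], array([284.2, 107. ])), ([207, 163, 7, 8, 12], array([208.8, 165.4])), ([286, 220, 3, 16, 32], array([287. , 227.5])), ([306, 228, 4, 18, 40], array([307.1, 236.3])), ([300, 288, 13, 13, 58], array([305. , 295.2]))]
scene red [([292, 105, 17, 21, 287], array([299.7, 115.4])), ([250, 295, 44, 27, 196], array([273. , 309.2]))]
scene pale [([503, 0, 7, 7, 38], array([505.8,   3. ])), ([290, 6, 65, 32, 870], array([325. ,  18.8])), ([34, 25, 140, 136, 12575], array([95.2, 89.3])), ([316, 58, 8, 3, 8], array([319.5,  58.9])), ([336, 95, 27, 15, 30], array([350.1, 102.4])), ([152, 147, 68, 23, 307], array([184.2, 158. ])), ([206, 162, 10, 9, 41], array([209.8, 165.4])), ([245, 177, 9, 3, 10], array([248.6, 178.4])), ([291, 179, 24, 24, 396], array([302.4, 191.1])), ([81, 188, 47, 3, 61], array([105.3, 189.2])), ([195, 211, 94, 108, 4088], array([241.4, 265.6])), ([280, 219, 31, 28, 283], array([296. , 234.2])), ([300, 287, 13, 14, 106], array([305.8, 294.2])), ([253, 304, 74, 76, 2374], array([287.1, 340.8]))]
scene green [([154, 0, 57, 108, 2530], array
[... 254 characters left out ...]
9, 15, 5, 33], array([20.3, 60.9])), ([95, 58, 40, 11, 110], array([112.9,  63.8])), ([0, 58, 471, 172, 25705], array([213.8, 124.6])), ([228, 58, 16, 5, 36], array([235.6,  60.1])), ([115, 60, 9, 3, 16], array([119.3,  60.5])), ([132, 61, 12, 1, 12], array([137.5,  61. ])), ([337, 61, 12, 2, 17], array([343.4,  61.3])), ([124, 64, 9, 1, 9], array([128.,  64.])), ([242, 65, 7, 2, 9], array([244.9,  65.7])), ([255, 66, 19, 2, 23], array([263. ,  66.8])), ([12, 70, 15, 2, 27], array([19.1, 70.5])), ([115, 70, 20, 3, 30], array([125.3,  70.7])), ([281, 70, 12, 3, 19], array([286.1,  71.5]))]
top green [([228, 217, 7, 3, 8], array([230.8, 218. ])), ([212, 220, 13, 6, 18], array([218.6, 222.9]))]
```

View pics/scene1.png

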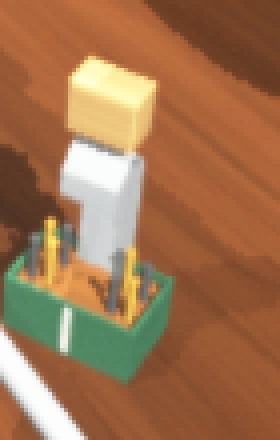

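View pics/top1.png

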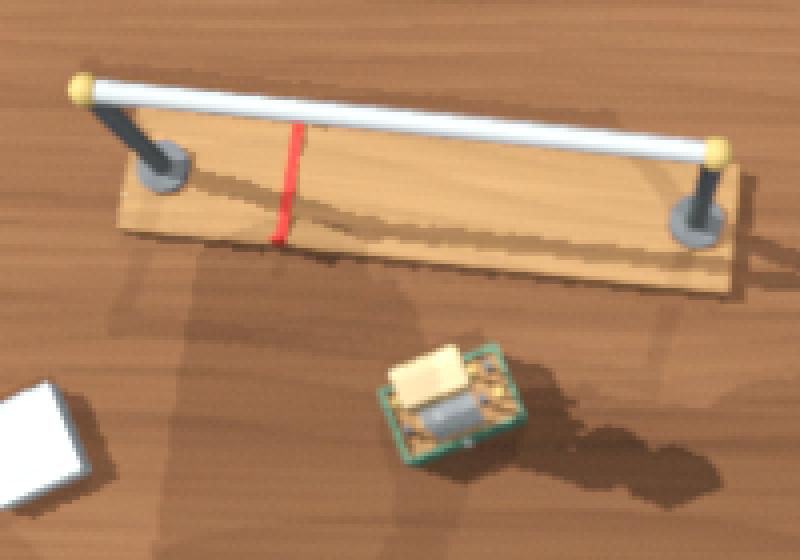

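The scene crop shows the grip block top at about (302,184) in full-image pixels. The hook's open side faces the rail, and the tray has a white line at (291,247). In the top crop the tray rim corners are (380,390), (497,345), (525,412) and (410,463), the balls are (82,89) and (716,152), and the red strip runs from (299,125) to (279,243).

```bash
python3 - <<'E'
from h import *
s=read_camera("scene");t=read_camera("top")
f=lambda u,v:(110+(u+.5)/4-.5,110+(v+.5)/4-.5)
g=lambda u,v:(275+(u+.5)/4-.5,165+(v+.5)/4-.5)
def sub(c,x0,x1,y0,y1,fn):
    h=cv2.cvtColor(c["image"],cv2.COLOR_RGB2HSV)[y0:y1,x0:x1].astype(int);m=fn(h[...,0],h[...,1],h[...,2]);b=max(blobs(m,3),key=lambda b:b[0][4]);
    return b[1]+[x0,y0],b[0],b[2],(x0,y0)
bl=lambda H,S,V:(H>19)&(H<33)&(S>90)&(V>140)
for n,T,S in(("L",(130,132),(306,295)),("R",(289,148),(211,167))):
    a=sub(t,T[0]-8,T[0]+8,T[1]-8,T[1]+8,bl);b=sub(s,S[0]-10,S[0]+10,S[1]-10,S[1]+10,bl)
    print(n,a[0],a[1],b[0],b[1],tri(t,a[0],s,b[0]))
red=lambda H,S,V:((H<6)|(H>174))&(S>150)&(V>120)
for nm,c,r in(("t",t,(165,200,130,185)),("s",s,(240,305,285,330))):
    a=sub(c,*r,red);ys,xs=np.nonzero(a[2]);print(nm,a[0],a[1],len(xs))
    for z in(21,): print([plane(c,(xs[i]+a[3][0],ys[i]+a[3][1]),z).round(1)[:2].tolist() for i in range(0,len(xs),12)])
print("rim",[plane(t,f(*p),45).round(1)[:2] for p in((380,390),(497,345),(525,412),(410,463))])
print("griptop top",[plane(t,f(*p),200).round(1)[:2] for p in((388,374),(458,345),(468,383),(400,408))])
# scene: grip top corners: left(70,85),back(92,57),right(157,78),front(130,100)
print("griptop scene",[plane(s,g(*p),200).round(1)[:2] for p in((70,85),(92,57),(157,78),(133,98))])
print("rim scene",[plane(s,g(*p),45).round(1)[:2] for p in((5,272),(128,340),(173,282))])
E
```

```text
L [129.8 131.8] [ 5  4  6  8 40] [306.1 294. ] [  5   3  11  13 115] (array([622.61371048, 239.35323781, 204.33253888]), np.float64(1.5559478470431365))
R [289. 148.] [ 5  4  7  9 43] [209.6 165.2] [ 6  6  8  7 28] (array([ 588.70535642, -161.8542442 ,  205.63279021]), np.float64(2.5546417767379146))
t [181.7 156. ] [13 11  8 30 81] 81
[[656.4, 141.9], [644.0, 138.1], [628.4, 140.1], [612.9, 142.1], [600.6, 141.3], [588.4, 140.6], [572.9, 148.6]]
s [272.4 309.4] [ 10   9  44  29 218] 218
[[555.5, 130.4], [563.5, 137.4], [561.1, 144.9], [571.4, 144.2], [571.0, 147.3], [593.8, 138.6], [595.2, 140.6], [596.6, 142.6], [596.2, 145.6], [616.8, 138.2], [616.3, 141.3], [634.9, 135.0], [637.9, 135.8], [642.7, 135.5], [647.5, 135.2], [652.2, 134.9], [653.5, 136.9], [652.9, 139.9], [658.9, 141.5]]
rim [array([455.6,  63. ]), array([489.8, -18.8]), array([442.6, -40.2]), array([404.6,  39.4])]
griptop top [array([446.5,  36.3]), array([465.3,  -5.4]), array([442.3, -12.4]), array([426.1,  28. ])]
griptop scene [array([468.4,   0.8]), array([442. , -13.1]), array([423.6,  21.9]), array([446.4,  28.7])]
rim scene [array([489.3, -21.8]), array([460.2,  64. ]), array([406.1,  41.8])]
```

send_rows:
  deltas:
    - [[0,0,-0.01],[0.836,-0.791,0],1]
    - [[0,0,-0.01],[0.836,-0.791,0],1]
    - [[0,0,-0.01],[0.836,-0.791,0],1]
    - [[0,0,-0.01],[0.836,-0.791,0],1]
    - [[0,0,-0.01],[0.836,-0.791,0],1]
    - [[0,0,-0.01],[0.836,-0.791,0],1]
    - [[0,0,-0.01],[0.836,-0.791,0],1]
    - [[0,0,-0.01],[0.836,-0.791,0],1]
    - [[0,0,-0.01],[0.836,-0.791,0],1]
    - [[0,0,-0.01],[0.836,-0.791,0],1]
    - [[0,0,-0.01],[0.836,-0.791,0],1]
    - [[0,0,-0.01],[0.836,-0.791,0],1]
    - [[0,0,-0.01],[0.836,-0.791,0],1]
    - [[0,0,-0.01],[0.836,-0.791,0],1]
    - [[0,0,-0.01],[0.836,-0.791,0],1]
    - [[0,0,-0.01],[0.836,-0.791,0],1]
    - [[0,0,-0.01],[0.836,-0.791,0],1]
    - [[0,0,-0.01],[0.836,-0.791,0],1]
    - [[0,0,-0.01],[0.836,-0.791,0],1]
    - [[0,0,-0.01],[0.836,-0.791,0],1]

```text
time: 1.97
position: [445.4, 9.3, 248.4]
eef_rot: [[0.925, 0.38, 0.0], [0.38, -0.925, -0.0], [0.0, 0.0, -1.0]]
force: [0.1, 0.5, 0.3]
gripper_width: 0.997
gripper_force: 0.0
```

send_rows:
  deltas:
    - [[0,0,0],[0,0,0.04],1]
    - [[0,0,0],[0,0,0.08],1]
    - [[0,0,0],[0,0,0.11],1]
    - [[0,0,0],[0,0,0.132],1]
    - [[0,0,0],[0,0,0.132],1]
    - [[0,0,0],[0,0,0.132],1]

```text
time: 2.47
position: [445.4, 9.7, 182.3]
eef_rot: [[0.925, 0.381, -0.001], [0.381, -0.925, 0.0], [-0.001, -0.0, -1.0]]
force: [0.2, 0.1, 0.7]
gripper_width: 1.005
gripper_force: 0.0
```

```bash
python3 - <<'E'
from h import *
o=get_obs();print(o["position"],o["force"])
c=read_camera("scene");im=cv2.resize(c["image"][140:270,240:370],None,fx=4,fy=4);cv2.imwrite("pics/s2.png",im[:,:,::-1])
E
```

```text
[445.39273003   9.73987274 182.32122039] [0.21762491 0.05040459 0.67875558]
```

View pics/s2.png

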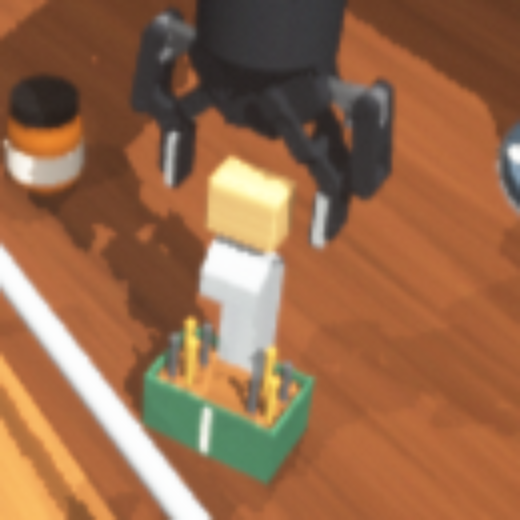

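The crop shows the grip at (250,205) centred between the two pads at (175,160) and (322,220). I'll close on it.

send_rows:
  deltas:
    - [[0,0,0],[0,0,0],0]
    - [[0,0,0],[0,0,0],0]
    - [[0,0,0],[0,0,0],0]
    - [[0,0,0],[0,0,0],0]
    - [[0,0,0],[0,0,0],0]
    - [[0,0,0],[0,0,0],0]
    - [[0,0,0],[0,0,0],0]
    - [[0,0,0],[0,0,0],0]
    - [[0,0,0],[0,0,0],0]
    - [[0,0,0],[0,0,0],0]
  squeeze: 60

```text
time: 3.35
position: [445.9, 10.2, 183.0]
eef_rot: [[0.924, 0.382, 0.001], [0.382, -0.924, 0.0], [0.001, 0.0, -1.0]]
force: [-1.8, 1.2, 6.5]
gripper_width: 0.508
gripper_force: 61.3
```

send_rows:
  deltas:
    - [[0,0,0],[0,0,-0.03],0]
    - [[0,0,0],[0,0,-0.08],0]
    - [[0,0,0],[0,0,-0.13],0]
    - [[0,0,0],[0,0,-0.18],0]
    - [[0,0,0],[0,0,-0.208],0]
    - [[0,0,0.04],[0.02,-0.01,-0.208],0]
    - [[0,0,0.09],[0.05,-0.02,-0.208],0]
    - [[0,0,0.15],[0.075,-0.03,-0.208],0]
    - [[0,0,0.21],[0.1,-0.04,-0.208],0]
    - [[0,0,0.27],[0.12,-0.05,-0.208],0]
    - [[0,0,0.3],[0.13,-0.055,-0.208],0]
    - [[0,0,0.317],[0.135,-0.058,-0.208],0]
    - [[0,0,0.317],[0.135,-0.058,-0.208],0]
    - [[0,0,0.317],[0.135,-0.058,-0.208],0]
    - [[0,0,0.317],[0.135,-0.058,-0.208],0]

```text
time: 4.6
position: [496.6, 62.6, 286.1]
eef_rot: [[0.997, -0.083, -0.0], [-0.083, -0.997, -0.0], [-0.0, 0.0, -1.0]]
force: [-0.6, 0.9, -3.2]
gripper_width: 0.507
gripper_force: 61.9
```

```bash
python3 - <<'E'
from h import *
s=read_camera("scene");t=read_camera("top")
# rail midline: bright grey pixels between ball pixels in each view; cast to z=200
for n,c,A,B in(("s",s,(209.6,165.2),(306.1,294.)),("t",t,(289,148),(129.8,131.8))):
    A,B=np.array(A),np.array(B);d=(B-A)/np.linalg.norm(B-A);nn=np.array([-d[1],d[0]])
    h=cv2.cvtColor(c["image"],cv2.COLOR_RGB2HSV).astype(int)
    for k in np.linspace(.1,.9,9):
        q=A+k*(B-A);w=np.arange(-8,8.01,.25);pp=q+w[:,None]*nn
        v=h[pp[:,1].round().astype(int),pp[:,0].round().astype(int)];m=(v[:,1]<70)&(v[:,2]>120)
        if m.any():
            P=plane(c,q+w[m].mean()*nn,200);R=P-[605.66,38.75,200];print(n,round(w[m].mean(),2),m.sum(),"rack x,y",round(R@[.9964,-.0842,0],1),round(R@[.0842,.9964,0],1))
cv2.imwrite("pics/s3.png",cv2.resize(s["image"][100:340,180:360],None,fx=2.5,fy=2.5)[:,:,::-1])
cv2.imwrite("pics/t3.png",cv2.resize(t["image"][90:240,110:310],None,fx=4,fy=4)[:,:,::-1])
E
```

```text
s 0.62 28 rack x,y -0.2 -150.8
s 0.5 29 rack x,y -0.5 -97.8
s 0.12 30 rack x,y -1.4 -49.7
s 0.88 30 rack x,y 0.2 -4.7
s 0.25 31 rack x,y -1.1 35.5
s 0.62 34 rack x,y -0.3 73.4
s 0.25 35 rack x,y -1.1 108.0
s 1.0 35 rack x,y 0.3 140.7
s 0.5 35 rack x,y -0.6 170.6
t 0.38 28 rack x,y 1.4 -161.3
t 0.25 25 rack x,y 0.9 -121.5
t 0.12 28 rack x,y 0.6 -81.7
t 0.12 24 rack x,y 0.5 -41.7
t 0.38 24 rack x,y 1.2 -1.5
t 0.0 65 rack x,y 0.2 38.9
t 0.0 65 rack x,y 0.3 79.5
t 0.0 65 rack x,y 0.4 120.5
t 0.0 65 rack x,y 0.5 161.8
```

View pics/s3.png

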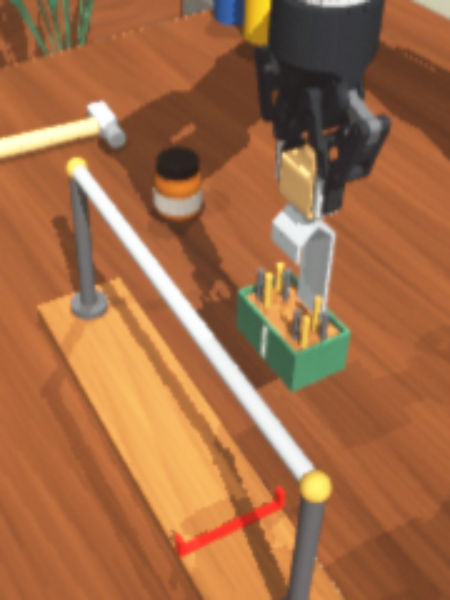

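View pics/t3.png

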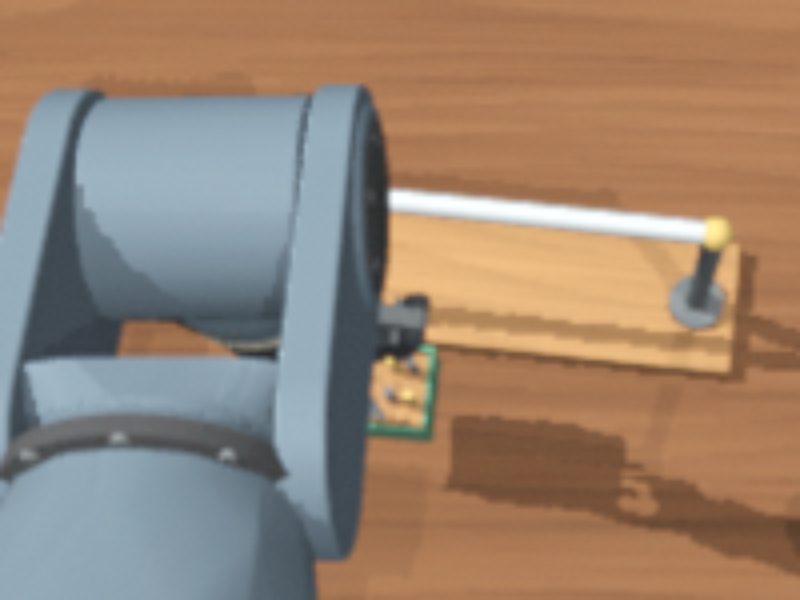

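The carrier is upright and parallel to the rail. It is off the rail by 110 mm across, and clear of the 60 mm zone. I'll move it in sideways.

send_rows:
  deltas:
    - [[0,0,0],[0.02,0,0],0]
    - [[0,0,0],[0.05,0,0],0]
    - [[0,0,0],[0.09,0,0],0]
    - [[0,0,0],[0.13,0,0],0]
    - [[0,0,0],[0.16,0,0],0]
    - [[0,0,0],[0.19,0,0],0]
    - [[0,0,0],[0.21,0,0],0]
    - [[0,0,0],[0.22,0,0],0]
    - [[0,0,0],[0.22,0,0],0]
    - [[0,0,0],[0.22,0,0],0]
    - [[0,0,0],[0.22,0,0],0]

```text
time: 5.62
position: [606.1, 53.6, 286.3]
eef_rot: [[0.997, -0.083, -0.0], [-0.083, -0.997, -0.0], [-0.0, 0.0, -1.0]]
force: [-0.1, -0.1, -3.8]
gripper_width: 0.504
gripper_force: 61.9
```

```bash
python3 - <<'E'
from h import *
o=get_obs();p=o["position"]-[605.66,38.75,0];print("rack x y",p@[.9964,-.0842,0],p@[.0842,.9964,0],o["position"],o["force"])
s=read_camera("scene")
cv2.imwrite("pics/s4.png",cv2.resize(s["image"][100:340,180:360],None,fx=2.5,fy=2.5)[:,:,::-1])
E
```

```text
rack x y -0.8329684432781009 14.788699333465418 [606.07527918  53.55703816 286.29053733] [-0.09750852 -0.07098933 -3.75214877]
```

View pics/s4.png

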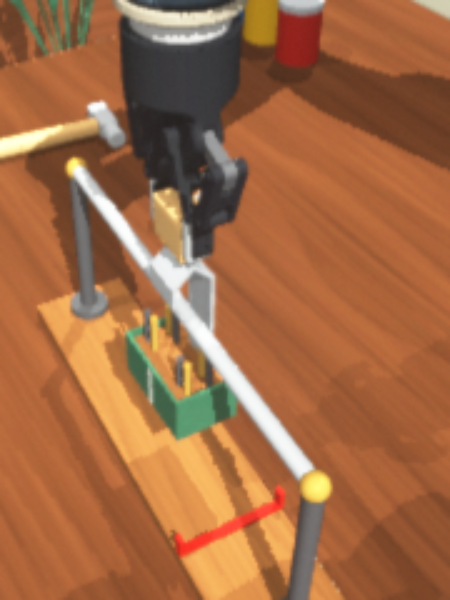

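The rail now passes through the hook gap at (175,280), between the punches and the outer leg, with no contact force. I'll lower it.

send_rows:
  deltas:
    - [[0,0,0],[0.001,0,0.02],0]
    - [[0,0,0],[0.001,0,0.04],0]
    - [[0,0,0],[0.001,0,0.055],0]
    - [[0,0,0],[0.001,0,0.07],0]
    - [[0,0,0],[0.001,0,0.08],0]
    - [[0,0,0],[0.001,0,0.082],0]
    - [[0,0,0],[0.001,0,0.084],0]
    - [[0,0,0],[0.001,0,0.084],0]
    - [[0,0,0],[0.001,0,0.084],0]
    - [[0,0,0],[0.001,0,0.084],0]

```text
time: 6.5
position: [607.1, 53.5, 244.7]
eef_rot: [[0.996, -0.084, 0.001], [-0.084, -0.996, -0.0], [0.001, -0.0, -1.0]]
force: [-0.3, 0.1, -2.9]
gripper_width: 0.505
gripper_force: 62.1
```

send_rows:
  deltas:
    - [[0,0,0],[0,0,0.002],0]
    - [[0,0,0],[0,0,0.004],0]
    - [[0,0,0],[0,0,0.004],0]
    - [[0,0,0],[0,0,0.004],0]
    - [[0,0,0],[0,0,0.004],0]

```text
time: 6.92
position: [607.1, 53.5, 243.0]
eef_rot: [[0.996, -0.084, 0.001], [-0.084, -0.996, -0.0], [0.001, -0.0, -1.0]]
force: [-3.2, -0.3, 5.9]
gripper_width: 0.504
gripper_force: 62.5
```

send_rows:
  deltas:
    - [[0,0,0],[0,0,0],0]
    - [[0,0,0],[0,0,0],0]
    - [[0,0,0],[0,0,0],0]
    - [[0,0,0],[0,0,0],0]
    - [[0,0,0],[0,-0.01,0],0]
    - [[0,0,0],[0,-0.02,0],0]
    - [[0,0,0],[0,-0.035,0],0]
    - [[0,0,0],[0,-0.05,0],0]
    - [[0,0,0],[0,-0.065,0],0]
    - [[0,0,0],[0,-0.08,0],0]
    - [[0,0,0],[0,-0.095,0],0]
    - [[0,0,0],[0,-0.11,0],0]
    - [[0,0,0],[0,-0.125,0],0]
    - [[0,0,0],[0,-0.14,0],0]
    - [[0,0,0],[0,-0.152,0],0]
    - [[0,0,0],[0,-0.162,0],0]
    - [[0,0,0],[0,-0.17,0],0]
    - [[0,0,0],[0,-0.17,0],0]
    - [[0,0,0],[0,-0.17,0],0]
    - [[0,0,0],[0,-0.17,0],0]

```text
time: 8.58
position: [614.2, 138.2, 243.0]
eef_rot: [[0.996, -0.084, 0.001], [-0.084, -0.996, 0.0], [0.001, -0.0, -1.0]]
force: [-2.2, -1.9, 5.2]
gripper_width: 0.507
gripper_force: 62.6
```

```bash
python3 - <<'E'
from h import *
o=get_obs();p=o["position"]-[605.66,38.75,0];print("rack x y",p@[.9964,-.0842,0],p@[.0842,.9964,0],o["position"],o["force"])
s=read_camera("scene")
cv2.imwrite("pics/s5.png",cv2.resize(s["image"][190:340,200:350],None,fx=4,fy=4,interpolation=cv2.INTER_NEAREST)[:,:,::-1])
E
```

```text
rack x y 0.11868960053001562 99.8129608143952 [614.18334379 138.20332725 242.99850474] [-2.18707378 -1.88882559  5.15763569]
```

View pics/s5.png

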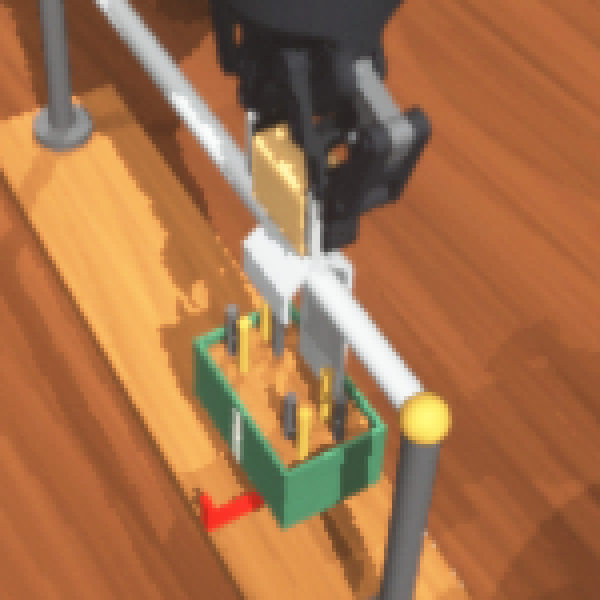

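The carrier hangs over the mark. In the crop its white line runs from (238,408) to (236,460), and the mark's fin is at (205,492) to (208,528). I'll compare their positions along the rail.

```bash
python3 - <<'E'
from h import *
s=read_camera("scene")
R=np.array([[.9964,-.0842,0],[.0842,.9964,0],[0,0,1]]);O=np.array([605.66,38.75,0])
def onx(px,x):
    p,v=ray(s,px);p=R@(p-O);v=R@v;return (p+v*(x-p[0])/v[0]).round(1)
h=cv2.cvtColor(s["image"],cv2.COLOR_RGB2HSV).astype(int)
w=h[288:308,252:266];m=(w[...,1]<70)&(w[...,2]>130)
for s_,ce,_ in blobs(m,3): print("line",ce+[252,288],s_,onx(ce+[252,288],30.5))
r=h[310:325,246:268];m=((r[...,0]<6)|(r[...,0]>174))&(r[...,1]>150)&(r[...,2]>120)
ys,xs=np.nonzero(m);xs+=246;ys+=310
for y in sorted(set(ys)): print("mark row",y,xs[ys==y].min(),xs[ys==y].max())
f=xs<=252;print("fin",[onx((xs[ys==y].min()+ (1.0),y),50) for y in range(313,322)if (ys==y).any()])
print("strip z21",[(R@(plane(s,(x,ys[xs==x].mean()),21)-O)).round(1)[:2].tolist() for x in range(254,266)if (xs==x).any()])
print("rim corner L,R", onx((200+193/4,190+342/4),30.5),onx((200+284/4,190+470/4),30.5))
E
```

```text
line [258.7 297.5] [ 6  4  3 13 26] [ 30.5 100.4  85.1]
mark row 313 261 264
mark row 314 250 264
mark row 315 250 265
mark row 316 250 264
mark row 317 251 262
mark row 318 251 260
mark row 319 250 258
mark row 320 251 256
mark row 321 251 254
mark row 322 252 252
fin [array([ 50. , 148.5, 113.5]), array([ 50. , 104.7,  47.9]), array([ 50. , 104.7,  44.2]), array([ 50. , 104.6,  40.6]), array([ 50. , 109. ,  43.3]), array([ 50. , 109. ,  39.6]), array([ 50. , 104.5,  29.3]), array([ 50. , 108.9,  32.2]), array([ 50. , 108.9,  28.4])]
strip z21 [[42.2, 102.8], [39.9, 102.8], [37.5, 102.7], [35.2, 102.7], [32.8, 102.6], [29.9, 101.6], [28.0, 102.5], [25.1, 101.5], [23.2, 102.4], [20.8, 102.4], [19.0, 103.4], [17.7, 105.3]]
rim corner L,R [ 30.5  55.6 102.6] [ 30.5 146.9 114.6]
```

The carrier is at 100.4 along the rail, at the expected height, and the mark is at 102.6. I'll slide 2 mm more and release.

send_rows:
  deltas:
    - [[0,0,0],[0,-0.002,0],0]
    - [[0,0,0],[0,-0.004,0],0]
    - [[0,0,0],[0,-0.004,0],0]
    - [[0,0,0],[0,-0.004,0],0]
    - [[0,0,0],[0,-0.004,0],0.6]
    - [[0,0,0],[0,-0.004,0],0.7]
    - [[0,0,0],[0,-0.004,0],0.8]
    - [[0,0,0],[0,-0.004,0],0.9]
    - [[0,0,0],[0,-0.004,0],1]
    - [[0,0,0],[0,-0.004,0],1]
    - [[0,0,0],[0,-0.004,0],1]
    - [[0,0,0],[0,-0.004,0],1]
    - [[0,0,0],[0,-0.004,0],1]
    - [[0,0,0],[0,-0.004,0],1]

```text
time: 9.85
position: [614.2, 140.2, 242.3]
eef_rot: [[0.997, -0.084, 0.0], [-0.084, -0.997, -0.0], [0.0, 0.0, -1.0]]
force: [0.0, 0.5, -0.1]
gripper_width: 1.001
gripper_force: 0.0
```

send_rows:
  deltas:
    - [[0,0,0],[0,0,-0.02],1]
    - [[0,0,0],[0,0,-0.06],1]
    - [[0,0,0],[0,0,-0.12],1]
    - [[0,0,0],[0,0,-0.18],1]
    - [[0,0,0],[-0.05,0,-0.2],1]
    - [[0,0,0],[-0.12,0,-0.2],1]
    - [[0,0,0],[-0.2,0,-0.2],1]
    - [[0,0,0],[-0.28,0,-0.2],1]
    - [[0,0,0],[-0.36,0,-0.2],1]
    - [[0,0,0],[-0.4,0,-0.2],1]
    - [[0,0,0],[-0.4,0,-0.2],1]
    - [[0,0,0],[-0.4,0,-0.2],1]
    - [[0,0,0],[-0.4,0,-0.2],1]
    - [[0,0,0],[-0.4,0,-0.2],1]

```text
time: 11.02
position: [415.8, 156.8, 342.4]
eef_rot: [[0.996, -0.084, 0.0], [-0.084, -0.996, 0.0], [0.0, -0.0, -1.0]]
force: [-0.3, 0.0, 0.2]
gripper_width: 1.002
gripper_force: 0.0
```

```bash
python3 - <<'E'
from h import *
s=read_camera("scene")
R=np.array([[.9964,-.0842,0],[.0842,.9964,0],[0,0,1]]);O=np.array([605.66,38.75,0])
h=cv2.cvtColor(s["image"],cv2.COLOR_RGB2HSV).astype(int);w=h[288:308,252:266];m=(w[...,1]<70)&(w[...,2]>130)
for s_,ce,_ in blobs(m,3):
    p,v=ray(s,ce+[252,288]);p=R@(p-O);v=R@v;print(ce,(p+v*(30.5-p[0])/v[0]).round(1))
cv2.imwrite("pics/s6.png",cv2.resize(s["image"][170:350,180:360],None,fx=3,fy=3)[:,:,::-1])
E
```

```text
[6.6 9.6] [ 30.5 100.   84.3]
```

View pics/s6.png

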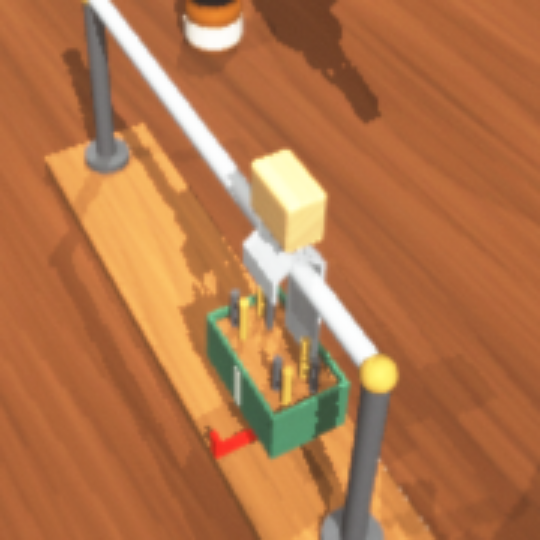

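The carrier hangs free and upright with its white line at crop (237,382), and the measured offset is about −2.5 mm. I'll check that against the top view before handing in.

```bash
python3 - <<'E'
from h import *
t=read_camera("top");R=np.array([[.9964,-.0842,0],[.0842,.9964,0],[0,0,1]]);O=np.array([605.66,38.75,0])
h=cv2.cvtColor(t["image"],cv2.COLOR_RGB2HSV).astype(int)
def rk(px,z): return (R@(plane(t,px,z)-O)).round(1)[:2]
x0,y0=150,100
w=h[y0:190,x0:230];H,S,V=w[...,0],w[...,1],w[...,2]
for nm,m,z in(("green",(H>50)&(H<95)&(S>70),105),("red",((H<6)|(H>174))&(S>150)&(V>110),21),("grip",(H>14)&(H<30)&(S<140)&(V>195),260)):
    for s,ce,l in blobs(m,6):
        ys,xs=np.nonzero(l);Q=np.array([rk((x+x0,y+y0),z) for x,y in zip(xs,ys)]);print(nm,s,"mean",rk(ce+[x0,y0],z),"min",Q.min(0),"max",Q.max(0))
E
```

```text
green [28 42 18 18 81] mean [-17.4  64.9] min [-33.2  51.9] max [18.4 94.3]
green [10 52 17  7 46] mean [-27.7 121.9] min [-33.  100.3] max [-20.2 146. ]
red [28 60  5 12 30] mean [-34.3 104.5] min [-50.9 100.4] max [-17.  109.2]
grip [  4  23  19  12 131] mean [ -2.5 101.7] min [-14.1  80.2] max [ 13.  124.2]
grip [ 0 38 12 14 96] mean [-36.1 113.8] min [-56.6 101.1] max [-25.3 128.8]
grip [26 40 17 12 81] mean [-36.6  48.3] min [-51.  27.] max [-25.1  66.5]
grip [ 47  42  33  26 352] mean [-41.5 -32.3] min [-78. -65.] max [-25.   16.4]
grip [  0  57  29  14 273] mean [-85.6  87.4] min [-97.8  52.4] max [-70.9 120.3]
grip [ 32  67  45   9 155] mean [-93.9  -6.6] min [-98.3 -60.4] max [-88.5  42.2]
```

```bash
python3 -c "
from station import *
print(job_done())"
```

```text
the job is handed in; nothing more can be done
None
```

The carrier is hung on the rail and let go, and the job is handed in at about 11 s; the verdict was not returned. My camera measurements put it 1 to 4 mm short of the red mark's centre (the limit is 8 mm), and I kept the gripper well away from the hammer, jar and block.

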